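Clamp the heat sink in the bench vise

ROBOT

A 6-joint arm with a two-finger parallel gripper is mounted at the origin on the work surface. World frame = base frame: x ahead of the robot, y to its left, z up, the work surface at z = 0. Lengths are in mm, angles in rad, forces in N, time in s.
With the tool pointing down it reaches from about 275 to 750 mm from the base axis. Payload 10.2 kg.
Tool frame: the origin (TCP) lies at the very end of the fingers, on their centre line; the grasp point (between the pads) lies 19 mm behind it; z points along the fingers, y is the line along which they close (so a half turn about z gives the same grasp; the last joint's range is limited). The gripper opens to 88 mm and grips with 3 to 60 N. Pads are 18 mm wide; open, the fingers measure 123 mm over their backs; the gripper's body (75 mm by 187 mm) begins 45 mm behind the grasp point.
Start: joints at [1.098, 0.313, 1.498, -0, 1.331, -0.223], TCP at [129.798, 508.708, 238.72] pointing down, gripper open.
Joint ranges: [-2.94, 2.94], [-0.97, 2.17], [0.19, 2.56], [-1.23, 4.37], [0.02, 3.11], [-2.88, 2.88]. Speed limits (rad/s): [2.39, 2.39, 3.01, 3.14, 3.14, 3.14].

INTERFACE

Orientations are given as a rotation vector (axis times angle).
In Python, from cell import manip gives the robot as it stands. The module is installed in compiled form; this text tells all that it offers.
- The arm moves only by the tool apply_moves, never from a script. Its argument "moves" is a list of rows, each a list of 3 entries, a list of its own where there are three numbers: the shift along the tool's x, y, z in m, then the turn, a rotation vector about the tool's x, y, z in degrees, then the closure in counts, from 0 (fully open) to 255 (shut). In form: [[[tx, ty, tz], [wx, wy, wz], gripper], ...]. A call has 1 to 20 rows; each row is the pose to reach, as a shift and turn from the pose commanded when the call began, along the tool's axes at that moment; what a row does not reach only later rows make up. A row lasts 1/10 s, in which the tool goes at most 50 mm and 8.59 degrees, less where a joint would pass 70% of its speed; a pose out of reach is approached as far as the arm can. A call with a gripper value outside its range is refused whole. The fingers move at their own pace and stop on an object; the grip force is fixed at half the most. Time passes only in rows, so rows that repeat a pose let the fingers close. It gives the time, the measured TCP pose, the force, the opening and the grip force at its end, in the units of the state.
- manip.read_state(): the state, without advancing time (a new reading comes with each control period).
- manip.capture(name): name is "scene" or "side" or "wrist"; returns a dict with "color" (384x512x3 uint8, red, green, blue), "K" (3x3 intrinsics, pixels), "distortion" ([k1, k2, p1, p2, k3] as OpenCV has them; the pictures are not rectified), "rvec" (rotation vector, rad) and "tvec" (3), from world to camera coordinates, as OpenCV has them. Camera axes: x right, y down, z forward; pixel columns grow to the right and rows downward; lengths in mm; the calibration is good to about 2 mm. A picture is of the moment at which its call begins. There is no depth.
- manip.close_job(): hands the job in; it is judged then, once.
Trained networks look in a picture, given as the dict that the camera call returned (one of the last four; its "shot" number tells which), for a name from the list of things; names that differ only in an ending like _2 or _b are one class to them, and where a whole thing is asked for, a point or a joint stands for the part that bears it (a point fixed in the world has none). Each returns a list of dicts, best first, with "score" (0 to 1); they miss things now and then, are a little off and sometimes report something else, mostly with a low value. They report only what shows in the picture. A call takes as long as a camera call. They do not tell look-alikes from the thing itself.
- manip.outline_of(picture, query): "pixels" (384x512 bool, what is visible of it).
- manip.pinpoint(picture, query): "at" ([x, y, z] in mm, in world coordinates, good to about 4 mm: a listed point, or the origin of a listed thing).
The state is a dict: "time_s": time; "joint_positions": joint angles; "qvel": joint speeds; "tau": joint torques, N m; "position": TCP position; "eef_rot": TCP orientation; "contact_force": force on the tool from outside, world axes, zero at the start; "ft_torque": the same for the moment, N m; "grip_width": finger opening in mm; "finger_force": force on a finger pad.
Only numpy, scipy, OpenCV 4.12 (cv2) and the standard library are available. Lean on these libraries where they do the work, as an engineer would, in place of code of your own. Each camera call takes 0.05 s, during which the arm holds its last target. There are 200 camera calls.

TASK

Two small bench vises stand on the electronics bench, each with a part lying loose between its jaws. Clamp the finned heat sink: turn the crank of the vise it lies in clockwise (seen from above) until the sliding jaw has pushed the heat sink against the fixed jaw and its sprung plate is clearly pressed in, then let go of the crank. Leave the heat sink lying flat in its vise, and do not turn the crank of the other vise, which holds a plain smooth box.

Things in the scene. Friction and masses are not known exactly. Their poses are not given: they have to be found in the camera images.
- vise: vise with the heat sink: grey, fixed, 250 long (x), 90 wide; origin at underside centre, z up. Bed 40 high; fixed jaw's face at x=+90, 78 high. The sliding jaw moves to +x, 4 mm per rad of crank, with a sprung plate in front (yields 8 mm, 2 N/mm). The crank turns about the vertical axis at x=-85, y=0, on top of the gear housing. Only the knob is above 100 mm
- crank (a joint): rad, grows clockwise seen from above, closing the jaw. At 0 the arm points along the vise's -y, at pi/2 along -x, at pi along +y. Starts at 0 to 1.2; at 3.5 the sprung plate meets the heat sink seated on the fixed jaw; stop at 5.2 (plate pressed in 6.8 mm). Takes about 3 N at the knob, stays where left
- crank_knob (a point): middle of that crank's upright black knob, 50 mm from the crank axis, 125 above the bench. Cylinder 24 in diameter, from 100 to 150 above the bench; spins freely on its vertical pin, so a gripper can hold it without turning while it goes round
- heat_sink: loose bare-aluminium heat sink, 50 (x, between the jaws) by 70 (y) by 30 high with eight upright fins along y; origin at its underside centre. Seated against the fixed jaw its centre is at vise x = +65
- other_crank_knob (a point): middle of the knob of the other, identical vise, which holds a plain smooth cast aluminium box; not to be turned
There are look-alikes about, which are no part of the job. What is shaped like the heat_sink but red or yellow is not meant.

How it is judged (in metres and radians):
At the end, for the whole second after the job is handed in: crank at 3.8 rad or more (up to its stop at 5.2), so the sprung plate is pressed in over 1 mm; the heat sink flat on the bed (tilt under 0.1 rad, at most 6 mm above it) against the fixed jaw (centre at vise x 63.5 to 67 mm, within 20 mm of the middle line); all at rest (value of joint crank above 3.8 rad and x of heat_sink in the frame of vise between 0.0635 and 0.067 m and y of heat_sink in the frame of vise between -0.02 and 0.02 m and z of heat_sink in the frame of vise below 0.046 m and angle between heat_sink's own z axis and vertical below 0.1 rad and velocity of joint crank between -0.1 and 0.1 rad/s and linear speed of heat_sink below 0.01 m/s); the robot touches nothing.
It fails at once if the crank of the other vise is turned (its knob moves more than 30 mm) (distance of other_crank_knob from where it was at the start of the episode above 0.03 m).
It also fails if it takes over 42 s, if anything falls off the work surface, if the arm or the gripper's body presses on something with over 40 N, if the wrist force passes 120 N, or if a joint passes its speed limit or range.

## Working session

There is one attempt and no reset: what is moved stays moved. The work goes in short steps, Python scripts to look and compute and a tool call to move; the robot and the scene stay as the last step left them, time stands still between calls to the robot, and variables do not carry over. Pictures are saved under pics/ and viewed, at most 10 in all, crops included, and the job is handed in when it is done.

Besides the shell and the picture viewer there is one more tool, called after "Emit:" by a JSON object that holds its "name" and its "arguments". apply_moves: Moves the arm, as the interface text tells. Its arguments: {"type":"object","properties":{"moves":{"type":"array"}},"required":["moves"]}

```bash
mkdir -p pics
python3 - <<'E'
from cell import manip
import cv2,numpy as np
s=manip.read_state();print({k:np.round(s[k],3) for k in('time_s','position','eef_rot','grip_width')})
for n in("scene","side"):
    p=manip.capture(n);cv2.imwrite(f"pics/{n}0.png",p["color"][:,:,::-1])
    for q in("vise","crank_knob","heat_sink","other_crank_knob"):
        for r in manip.pinpoint(p,q):print(n,q,np.round(r["at"]),round(r["score"],2),
          cv2.projectPoints(np.array([r["at"]],float),p["rvec"],p["tvec"],p["K"],np.array(p["distortion"]))[0].ravel().round())
E
```

```text
{'time_s': np.float64(0.0), 'position': array([129.675, 508.485, 238.175]), 'eef_rot': array([-3.910e-01, -3.117e+00,  2.000e-03]), 'grip_width': np.float64(88.163)}
scene vise [632. 197.   1.] 0.63 [292. 286.]
scene vise [689. 185.  38.] 0.57 [269. 290.]
scene crank_knob [528. 167. 128.] 0.87 [318. 210.]
scene heat_sink [471.  57.   1.] 0.98 [290. 210.]
scene heat_sink [630. 351.  -2.] 0.91 [355. 336.]
scene heat_sink [415. 203.  -3.] 0.91 [352. 231.]
scene heat_sink [690. 181.  38.] 0.62 [267. 289.]
scene other_crank_knob [ 496. -219.  124.] 0.89 [206. 128.]
side vise [632. 197.  -4.] 0.92 [246. 192.]
side crank_knob [528. 167. 124.] 0.57 [214. 171.]
side heat_sink [631. 353.  -4.] 0.82 [220. 166.]
side heat_sink [421. 203.   2.] 0.66 [176. 214.]
side heat_sink [466.  59.  -2.] 0.64 [215. 241.]
side heat_sink [695. 184.  42.] 0.62 [267. 174.]
side other_crank_knob [ 502. -218.  128.] 0.92 [290. 267.]
```

View pics/scene0.png

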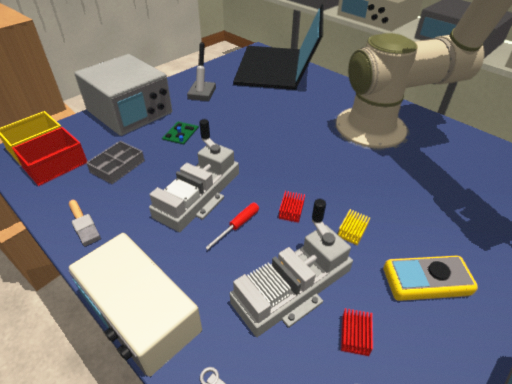

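View pics/side0.png

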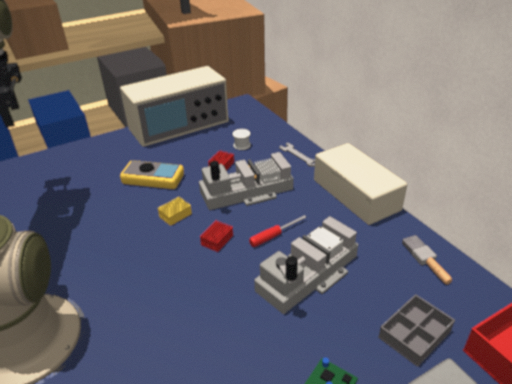

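Candidates, in scene picture pixels:
- **Near vise (292,286):** its part has many fins and is bare grey.
- **Far vise (195,190):** its part is smooth.
- **Loose finned parts:** two red (291,207 and 357,332) and one yellow (354,226), so look-alikes.

The near vise fits the description. I'll confirm it in an enlarged crop.

Run:
```python
import cv2
i=cv2.imread("pics/scene0.png")[135:335,140:370]
cv2.imwrite("pics/crop.png",cv2.resize(i,None,fx=3,fy=3,interpolation=cv2.INTER_CUBIC))
```

```text
(no output)
```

View pics/crop.png

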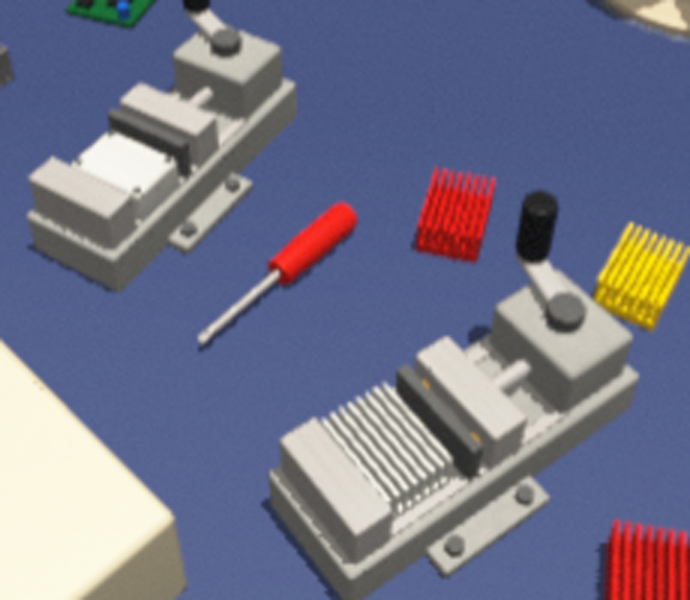

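The crop confirms it. The near vise holds the bare grey finned heat sink, with its knob at crop (537,225) and crank hub at crop (567,308). The far vise holds the smooth box at crop (122,165). I'll move above the near crank.

Emit:
{"name": "apply_moves", "arguments": {"moves": [[[-0.043, -0.018, -0.006], [0, 0, 0], 0], [[-0.085, -0.035, -0.011], [0, 0, 0], 0], [[-0.128, -0.052, -0.016], [0, 0, 0], 0], [[-0.17, -0.07, -0.022], [0, 0, 0], 0], [[-0.213, -0.087, -0.027], [0, 0, 0], 0], [[-0.255, -0.104, -0.032], [0, 0, 0], 0], [[-0.3, -0.122, -0.038], [0, 0, 0], 0], [[-0.34, -0.14, -0.043], [0, 0, 0], 0], [[-0.383, -0.156, -0.049], [0, 0, 0], 0], [[-0.425, -0.173, -0.054], [0, 0, 0], 0], [[-0.465, -0.19, -0.06], [0, 0, 0], 0], [[-0.482, -0.196, -0.061], [0, 0, 0], 0], [[-0.482, -0.196, -0.061], [0, 0, 0], 0], [[-0.482, -0.196, -0.061], [0, 0, 0], 0]]}}

```text
time_s: 1.9
position: [547.9, 200.0, 299.5]
eef_rot: [-0.391, -3.116, -0.0]
contact_force: [-0.4, -0.2, -0.2]
grip_width: 87.9
finger_force: 0.0
```

Run:
```python
from cell import manip
import cv2,numpy as np
s=manip.read_state();print({k:np.round(s[k],3) for k in('time_s','position','eef_rot','joint_positions')})
for n in("wrist","scene","side"):
    p=manip.capture(n);cv2.imwrite(f"pics/{n}1.png",p["color"][:,:,::-1])
    print(n,"cam",(-cv2.Rodrigues(np.array(p["rvec"]))[0].T@np.array(p["tvec"]).ravel()).round())
    for q in("vise","crank_knob","heat_sink"):
        for r in manip.pinpoint(p,q):print(n,q,np.round(r["at"],1),round(r["score"],2),
          cv2.projectPoints(np.array([r["at"]],float),p["rvec"],p["tvec"],p["K"],np.array(p["distortion"]))[0].ravel().round())
    np.savez(f"/tmp/{n}1.npz",**{k:np.array(p[k]) for k in("K","distortion","rvec","tvec")})
```

```text
{'time_s': np.float64(1.9), 'position': array([547.92 , 199.975, 299.462]), 'eef_rot': array([-0.391, -3.116, -0.   ]), 'joint_positions': array([ 0.149,  0.413,  1.2  ,  0.   ,  1.529, -1.172])}
wrist cam [473. 220. 446.]
wrist vise [ 6.302e+02  1.977e+02 -1.000e-01] 0.9 [267. 201.]
wrist crank_knob [525.6 170.6 124.3] 0.85 [225. 158.]
wrist heat_sink [628.  349.5  -4.8] 0.92 [359. 176.]
wrist heat_sink [691.7 182.9  42.6] 0.85 [268. 249.]
wrist heat_sink [ 4.158e+02  2.005e+02 -2.000e-01] 0.78 [233.  61.]
wrist heat_sink [4.7e+02 5.6e+01 2.0e-01] 0.71 [150. 125.]
scene cam [987. 430. 668.]
scene vise [632.2 198.4   2.6] 0.68 [292. 286.]
scene crank_knob [529.1 165.4 125.5] 0.9 [317. 210.]
scene heat_sink [472.6  55.2  -0.5] 0.95 [289. 211.]
scene heat_sink [628.2 353.3  -1.1] 0.92 [357. 336.]
scene heat_sink [690.9 183.3  36.5] 0.79 [268. 290.]
scene heat_sink [415.5 200.7  -2.7] 0.71 [351. 230.]
side cam [ 126. -757.  802.]
side vise [630.1 193.3  -1.7] 0.88 [246. 192.]
side crank_knob [523.7 168.2 124.5] 0.5 [212. 171.]
side heat_sink [631.8 349.2  -5.7] 0.85 [221. 167.]
side heat_sink [694.  183.7  39.9] 0.75 [267. 175.]
side heat_sink [419.4 203.4  -2.2] 0.71 [175. 216.]
side heat_sink [466.7  61.6   1.9] 0.63 [215. 239.]
```

View pics/wrist1.png

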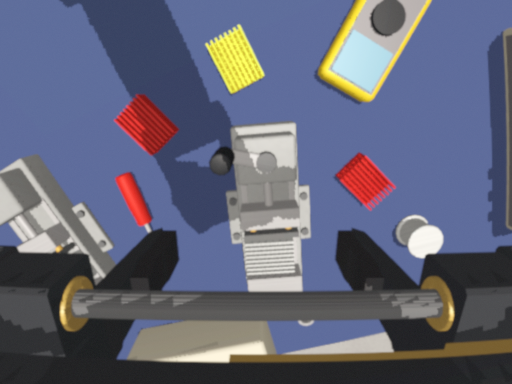

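The wrist picture shows the vise from above, with the knob at (222,160), the crank hub at (267,161) and the heat sink at (272,255). I'll triangulate the hub and knob.

Run:
```python
import cv2,numpy as np
def ray(n,px):
    p=np.load(f"/tmp/{n}1.npz");R=cv2.Rodrigues(p["rvec"])[0]
    u=cv2.undistortPoints(np.array([[px]],float),p["K"],p["distortion"]).ravel()
    d=R.T@np.array([*u,1]);return -R.T@p["tvec"].ravel(),d/np.linalg.norm(d)
def atz(n,px,z):
    o,d=ray(n,px);return (o+d*(z-o[2])/d[2]).round(1)
for z in(85,92,98):print("hub",z,atz("wrist",(267,161),z),atz("scene",(329,237.5),z))
# bed-side edges of housing top/back in wrist
v=np.array([631.5,196.8]);s=np.array([692,183.]);d=s-v;print("yaw",np.degrees(np.arctan2(d[1],d[0])))
for a in(-10,-13,-16):
    a=np.radians(a);h=v-85*np.array([np.cos(a),np.sin(a)]);k=np.array([527,167.5])-h
    X=np.array([np.cos(a),np.sin(a)]);Y=np.array([-X[1],X[0]])
    print(h.round(1),np.linalg.norm(k).round(1),"crank",np.arctan2(-k@X,-k@Y).round(2))
```

```text
hub 85 [549.1 214.1  85. ] [538.5 208.8  85. ]
hub 92 [547.6 214.2  92. ] [543.9 211.4  92. ]
hub 98 [546.3 214.3  98. ] [548.5 213.7  98. ]
yaw -12.849284168497398
[547.8 211.6] 48.7 crank 0.27
[548.7 215.9] 53.1 crank 0.19
[549.8 220.2] 57.4 crank 0.13
```

Emit:
{"name": "apply_moves", "arguments": {"moves": [[[0.006, -0.018, 0.03], [0, 0, 0], 0], [[0.0125, -0.036, 0.06], [0, 0, 0], 0], [[0.0125, -0.036, 0.1], [0, 0, 0], 0], [[0.0125, -0.036, 0.13], [0, 0, 0], 0], [[0.0125, -0.036, 0.16], [0, 0, 0], 0], [[0.0125, -0.036, 0.18], [0, 0, 0], 0], [[0.0125, -0.036, 0.191], [0, 0, 0], 0], [[0.0125, -0.036, 0.191], [0, 0, 0], 0], [[0.0125, -0.036, 0.191], [0, 0, 0], 120], [[0.0125, -0.036, 0.191], [0, 0, 0], 160], [[0.0125, -0.036, 0.191], [0, 0, 0], 200], [[0.0125, -0.036, 0.191], [0, 0, 0], 220], [[0.0125, -0.036, 0.191], [0, 0, 0], 220], [[0.0125, -0.036, 0.191], [0, 0, 0], 220], [[0.0125, -0.036, 0.191], [0, 0, 0], 220]]}}

```text
time_s: 4.0
position: [527.4, 167.8, 108.8]
eef_rot: [0.391, 3.117, -0.0]
contact_force: [-0.3, 0.1, -0.6]
grip_width: 34.4
finger_force: 0.0
```

Run:
```python
from cell import manip
import cv2,numpy as np
s=manip.read_state();print({k:np.round(s[k],2) for k in('time_s','position','contact_force','grip_width','finger_force')})
p=manip.capture("scene");cv2.imwrite("pics/s2.png",cv2.resize(p["color"][150:350,200:420,::-1],None,fx=3,fy=3))
```

```text
{'time_s': np.float64(4.0), 'position': array([527.38, 167.84, 108.76]), 'contact_force': array([-0.31,  0.12, -0.64]), 'grip_width': np.float64(34.38), 'finger_force': np.float64(0.0)}
```

View pics/s2.png

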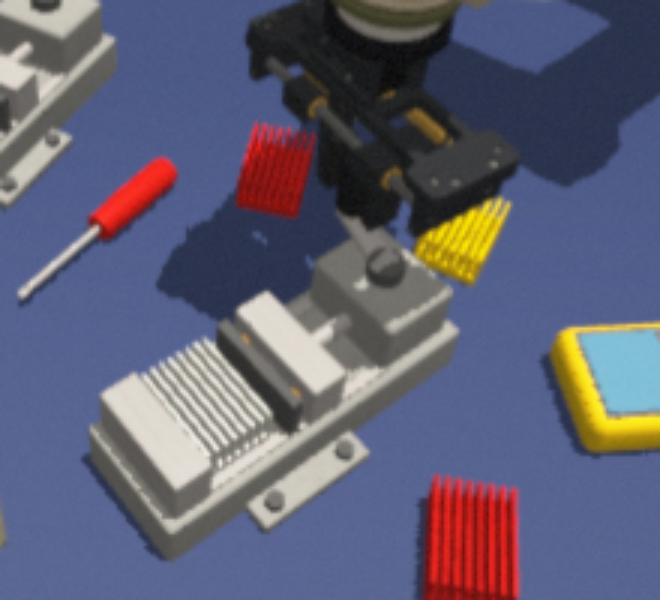

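The fingers straddle the knob (crop 350,190) and are still closing, so I'll let them close fully.

Emit:
{"name": "apply_moves", "arguments": {"moves": [[[0, 0, 0], [0, 0, 0], 225], [[0, 0, 0], [0, 0, 0], 225], [[0, 0, 0], [0, 0, 0], 225], [[0, 0, 0], [0, 0, 0], 225], [[0, 0, 0], [0, 0, 0], 225], [[0, 0, 0], [0, 0, 0], 225]]}}

```text
time_s: 4.65
position: [527.0, 166.6, 108.8]
eef_rot: [-0.391, -3.116, 0.004]
contact_force: [-3.0, -7.2, 3.1]
grip_width: 22.8
finger_force: 30.0
```

```bash
cat > arc.py <<'E'
import numpy as np,sys
def arc(cx,cy,p0,start,steps,R=50):
    X=np.array([-.969,.247]);Y=np.array([.247,.969])
    for i,a in enumerate(steps):
        t=np.radians(start-a);w=np.array([cx,cy])+R*np.array([np.cos(t),np.sin(t)])-p0
        print(a,[round(float(w@X)/1e3,3),round(float(w@Y)/1e3,3)])
E
python3 -c "
from arc import *
arc(547.5,214.5,np.array([527.3,167.6]),-113.6,range(8,97,8))"
```

```text
8 [0.007, 0.003]
16 [0.013, 0.005]
24 [0.019, 0.009]
32 [0.025, 0.013]
40 [0.03, 0.018]
48 [0.034, 0.023]
56 [0.037, 0.03]
64 [0.04, 0.036]
72 [0.041, 0.043]
80 [0.042, 0.05]
88 [0.042, 0.057]
96 [0.04, 0.064]
```

Emit:
{"name": "apply_moves", "arguments": {"moves": [[[0.007, 0.003, 0], [0, 0, 0], 225], [[0.013, 0.005, 0], [0, 0, 0], 225], [[0.019, 0.009, 0], [0, 0, 0], 225], [[0.025, 0.013, 0], [0, 0, 0], 225], [[0.03, 0.018, 0], [0, 0, 0], 225], [[0.034, 0.023, 0], [0, 0, 0], 225], [[0.037, 0.03, 0], [0, 0, 0], 225], [[0.04, 0.036, 0], [0, 0, 0], 225], [[0.041, 0.043, 0], [0, 0, 0], 225], [[0.042, 0.05, 0], [0, 0, 0], 225], [[0.042, 0.057, 0], [0, 0, 0], 225], [[0.04, 0.064, 0], [0, 0, 0], 225]]}}

```text
time_s: 5.85
position: [506.9, 238.7, 108.8]
eef_rot: [0.391, 3.111, -0.003]
contact_force: [14.9, -12.5, -6.8]
grip_width: 23.1
finger_force: 29.9
```

```bash
python3 -c "
from arc import *
arc(549.5,213,np.array([504.3,239.5]),148.9,range(7,99,7))"
```

```text
7 [-0.005, 0.006]
14 [-0.007, 0.011]
21 [-0.011, 0.016]
28 [-0.015, 0.021]
35 [-0.019, 0.025]
42 [-0.024, 0.028]
49 [-0.03, 0.031]
56 [-0.036, 0.033]
63 [-0.041, 0.035]
70 [-0.048, 0.035]
77 [-0.054, 0.035]
84 [-0.06, 0.035]
91 [-0.066, 0.033]
98 [-0.071, 0.031]
```

Emit:
{"name": "apply_moves", "arguments": {"moves": [[[-0.004, 0.006, 0], [0, 0, 0], 225], [[-0.007, 0.011, 0], [0, 0, 0], 225], [[-0.011, 0.016, 0], [0, 0, 0], 225], [[-0.015, 0.021, 0], [0, 0, 0], 225], [[-0.019, 0.025, 0], [0, 0, 0], 225], [[-0.024, 0.028, 0], [0, 0, 0], 225], [[-0.03, 0.031, 0], [0, 0, 0], 225], [[-0.036, 0.033, 0], [0, 0, 0], 225], [[-0.041, 0.035, 0], [0, 0, 0], 225], [[-0.048, 0.035, 0], [0, 0, 0], 225], [[-0.054, 0.035, 0], [0, 0, 0], 225], [[-0.06, 0.035, 0], [0, 0, 0], 225], [[-0.066, 0.033, 0], [0, 0, 0], 225], [[-0.071, 0.031, 0], [0, 0, 0], 225]]}}

```text
time_s: 7.25
position: [579.4, 251.5, 108.4]
eef_rot: [-0.39, -3.112, 0.005]
contact_force: [-9.3, -7.5, 5.6]
grip_width: 23.1
finger_force: 30.0
```

```bash
python3 -c "
from arc import *
arc(549.2,212.5,np.array([580.8,252]),52.2,[6,12,18,24,30,36,42,48,54,58])"
```

```text
6 [-0.004, -0.003]
12 [-0.008, -0.005]
18 [-0.012, -0.009]
24 [-0.016, -0.012]
30 [-0.019, -0.016]
36 [-0.022, -0.021]
42 [-0.025, -0.025]
48 [-0.027, -0.03]
54 [-0.028, -0.035]
58 [-0.029, -0.039]
```

Emit:
{"name": "apply_moves", "arguments": {"moves": [[[-0.004, -0.003, 0], [0, 0, 0], 225], [[-0.008, -0.005, 0], [0, 0, 0], 225], [[-0.012, -0.009, 0], [0, 0, 0], 225], [[-0.016, -0.012, 0], [0, 0, 0], 225], [[-0.019, -0.016, 0], [0, 0, 0], 225], [[-0.022, -0.021, 0], [0, 0, 0], 225], [[-0.025, -0.025, 0], [0, 0, 0], 225], [[-0.027, -0.03, 0], [0, 0, 0], 225], [[-0.028, -0.035, 0], [0, 0, 0], 225], [[-0.029, -0.039, 0], [0, 0, 0], 225], [[-0.029, -0.039, 0], [0, 0, 0], 225], [[-0.029, -0.039, 0], [0, 0, 0], 225]]}}

```text
time_s: 8.45
position: [599.2, 206.9, 108.6]
eef_rot: [-0.391, -3.117, 0.002]
contact_force: [-3.7, -1.1, 2.3]
grip_width: 23.2
finger_force: 30.0
```

Emit:
{"name": "apply_moves", "arguments": {"moves": [[[0, 0, 0], [0, 0, 0], 150], [[0, 0, 0], [0, 0, 0], 80], [[0, 0, 0], [0, 0, 0], 0], [[0, 0, 0], [0, 0, 0], 0], [[0, 0, 0], [0, 0, 0], 0], [[0, 0, 0], [0, 0, 0], 0], [[0, 0, -0.03], [0, 0, 0], 0], [[0, 0, -0.07], [0, 0, 0], 0], [[0.02, 0, -0.11], [0, 0, 0], 0], [[0.05, 0, -0.15], [0, 0, 0], 0], [[0.09, 0, -0.18], [0, 0, 0], 0], [[0.13, 0, -0.19], [0, 0, 0], 0], [[0.17, 0, -0.19], [0, 0, 0], 0], [[0.17, 0, -0.19], [0, 0, 0], 0]]}}

```text
time_s: 9.85
position: [431.4, 250.4, 300.0]
eef_rot: [0.387, 3.117, 0.001]
contact_force: [0.7, -0.1, -0.3]
grip_width: 88.2
finger_force: 0.0
```

Run:
```python
from cell import manip
import cv2,numpy as np
for n in("scene","side","wrist"):
    p=manip.capture(n)
    if n=="scene":cv2.imwrite("pics/s3.png",cv2.resize(p["color"][150:350,200:420,::-1],None,fx=3,fy=3))
    for q in("vise","crank_knob","heat_sink"):
        for r in manip.pinpoint(p,q):
            if q!="heat_sink" or r["at"][2]>20:print(n,q,np.round(r["at"],1),round(r["score"],2))
```

```text
scene vise [633.5 197.9   2.3] 0.77
scene crank_knob [599.  207.  129.8] 0.73
scene heat_sink [692.5 185.4  39.2] 0.82
side vise [630.  193.3  -0.8] 0.96
side vise [696.  183.1  36.4] 0.23
side crank_knob [597.9 210.3 120.7] 0.69
side heat_sink [695.8 183.7  40.8] 0.64
wrist vise [ 6.314e+02  1.959e+02 -1.000e-01] 0.87
wrist crank_knob [595.9 211.3 125.8] 0.56
wrist heat_sink [690.6 183.6  40.9] 0.67
```

View pics/s3.png

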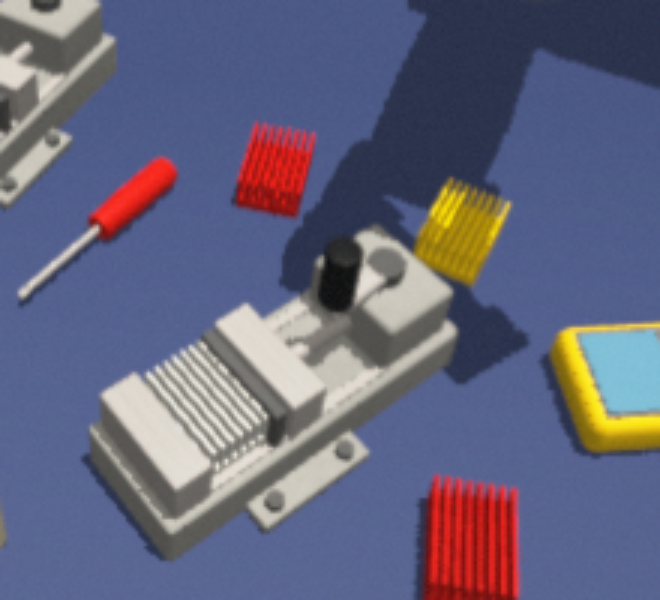

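The picture shows the knob at crop (340,275), over the bed side. The sprung plate at (250,385) is pressed against the jaw, and the heat sink at (210,405) lies flat against the fixed jaw. The arm is clear of everything, so I'll hand in.

```bash
python3 -c "
from cell import manip
print(manip.close_job())"
```

```text
the job is handed in; nothing more can be done
None
```

I clamped the heat sink and handed the job in at about 10 s on the robot's clock: the crank is at about 4.6 rad by the camera, the sink lies flat against the fixed jaw, the knob is released, and I never touched the other vise; the hand-in returned no verdict.

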